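Test and reset the shaker's mushroom stop

ROBOT

A 6-joint arm with a two-finger parallel gripper is mounted at the origin on the work surface. World frame = base frame: x ahead of the robot, y to its left, z up, the work surface at z = 0. Lengths are in m, angles in degrees, forces in N, time in s.
With the tool pointing down it reaches from about 0.35 to 0.875 m from the base axis. Payload 4.2 kg.
Tool frame: the origin (TCP) lies midway between the tips of the shut fingers; the grasp point (between the pads) lies 19 mm behind it; y points along the fingers, z is the direction in which the jaws open and shut, and the axes are right-handed (so a half turn about y gives the same grasp; the last joint's range is limited). The gripper opens to 87 mm and grips with 3 to 60 N. Pads are 19 mm wide; open, the fingers measure 117 mm over their backs; the gripper's body (75 mm by 190 mm) begins 51 mm behind the grasp point.
Start: joints at [90.447, 22.042, 0.453, 0, -68.411, -14.817], TCP at [0.155, 0.605, 0.223] pointing down, gripper open.
Joint ranges: [-179.83, 179.83], [-69.29, 118.12], [-61.27, 80.66], [-181.25, 117.63], [-171.15, -9.14], [-177.46, 177.46]. Speed limits (degrees/s): [159.86, 159.86, 180, 180, 180, 180].

INTERFACE

Orientations are given as [roll, pitch, yaw] about the fixed x, y, z axes, in that order (R = Rz(yaw) Ry(pitch) Rx(roll)).
In Python, from workcell import env gives the robot as it stands. The module is installed in compiled form; this text tells all that it offers. Calls block until the motion is done:
- env.goto(position, orientation): joint-space move of the TCP to a pose.
- env.move_straight(position, rotation=None, rate=0.15, force_limit=None): straight line of the TCP; rotation=None keeps the orientation; rate is the mean speed in m/s. With force_limit (N) it stops when the force on the tool has changed by that much, and returns True; else False.
- env.set_joints(angles): joint-space move.
- env.gripper_to(opening, grasp_force=None): opening from 0.0 (shut) to 1.0 (fully open); grasp_force is the grip in N (None keeps the last); returns when the fingers have stopped.
- env.dwell(seconds).
- env.inverse_kinematics(position, orientation): joint angles nearest the present ones, or None.
- env.read_state(): the state.
- env.grab_frame(name): name is "scene" or "top" or "wrist"; returns a dict with "image" (384x512x3 uint8, blue, green, red), "fx", "fy", "cx", "cy" (pixels), "position" and "orientation" of the camera in the world. Camera axes: x right, y up, looking along -z (the intrinsics and any distortion apply to the point x, -y, -z); pixel columns grow to the right and rows downward; lengths in m; the calibration is good to about 2 mm. A picture is of the moment at which its call begins. There is no depth.
A pose or a line that the arm cannot do raises env.Unreachable and nothing moves.
- env.close_job(): hands the job in, once; it reports no verdict.
Trained networks look in a picture, given as the dict that the camera call returned (one of the last four; its "shot" number tells which), for a name from the list of things; names that differ only in an ending like _2 or _b are one class to them, and where a whole thing is asked for, a point or a joint stands for the part that bears it (a point fixed in the world has none). Each returns a list of dicts, best first, with "score" (0 to 1); they miss things now and then, are a little off and sometimes report something else, mostly with a low value. They report only what shows in the picture. A call takes as long as a camera call.
- env.search_frame(picture, thing): "xyz" ([x, y, z] in m, in world coordinates, good to about 4 mm: the middle of the surface that is visible of it).
- env.trace(picture, thing): "mask" (384x512 bool, what is visible of it).
The state is a dict: "clock": time; "joint_positions": joint angles; "qvel": joint speeds; "joint_torque": joint torques, N m; "position": TCP position; "tool_rot": TCP orientation; "force": force on the tool from outside, world axes, zero at the start; "wrist_torque": the same for the moment, N m; "opening": opening from 0.0 (shut) to 1.0 (fully open).
Only numpy, scipy, OpenCV 4.12 (cv2) and the standard library are available. Lean on these libraries where they do the work, as an engineer would, in place of code of your own. Each camera call takes 0.05 s, during which the arm holds its last target.

TASK

Test the plate shaker's mushroom stop on the lab bench: press its head straight down until it stays down, then grip the head and twist it clockwise (seen from above) until it is freed, and let go so that it springs fully up again. Leave the speed dial on the similar box as it is set.

Things in the scene. Friction and masses are not known exactly. Their poses are not given: they have to be found in the camera images.
- stop_top (a point): Top centre of the mushroom stop: a dark grey round head 44 mm across on a thin steel stem, on a fixed white box (90x90 mm, top at z = 60 mm; 34 mm wide collar up to 66). Head side upright 1 to 21 mm above its underside; a rib 34 x 8 x 4 mm crosses its top. This point is on the rib, 27 mm above the underside, at z = 107 mm (up), 97 (pressed), about 99 (staying down). z up, x along the rib.
- stop (a joint): How far the mushroom head is pressed down, m: 0 = up, 0.010 = fully down (end stop). A spring pushes it up; 3 to 5 N press it fully down. Once pressed to the end, a catch keeps it down at about 0.008 until the head is twisted.
- stop_knob (a joint): Twist of the mushroom head, rad, clockwise seen from above: 0 at the start, end stop at 1.4. Light to turn (0.03 N m), stays where it is turned. The catch lets go at about 0.8: turn to 1.0 or more to be sure. The head springs up when the grip is opened.
- dial_tip (a point): Bystander, to be left alone: pointer end of the speed dial, a low flat dark grey dial (44 mm across, 16 mm high, no stem) on a second such box. The point is 20 mm from the dial's axis, 76 mm above the bench. A third such box carries a fixed dark grey lamp dome, 32 mm across, top at 87 mm. The three boxes stand in any order, 150 mm or more apart, centre to centre.

How it is judged (in metres and radians):
On the way, in this order (a step that is already met when the one before it is completed fails the run):
1. the mushroom head is pressed down to where it stays down (value of joint stop above 0.0075 m), for 0.2 s.
2. the head has been twisted clockwise by 30 degrees or more (value of joint stop_knob above 0.52 rad), for 0.1 s.
At the end, for the whole second after the job is handed in: After the press and the twist the mushroom head is up again (within 2 mm), and the speed dial's pointer end is within 10 mm of where it was (value of joint stop below 0.002 m and distance of dial_tip from where it was at the start of the episode below 0.01 m); the robot touches nothing.
It fails at once if the speed dial is turned (its pointer end moves by more than 10 mm) (distance of dial_tip from where it was at the start of the episode above 0.01 m).
It also fails if it takes over 48 s, if anything falls off the work surface, if the arm or the gripper's body presses on something with over 40 N, if the wrist force passes 120 N, or if a joint passes its speed limit or range.

## Working session

There is one attempt and no reset: what is moved stays moved. The work goes in short steps, each a Python script; the robot and the scene stay as the last script left them, time stands still between calls to the robot, and variables do not carry over. Pictures are saved under pics/ and viewed, and the job is handed in when it is done.

```bash
mkdir -p pics
python3 - <<'E'
from workcell import env
import cv2,numpy as np
s=env.read_state();print(s['clock'],s['position'],s['tool_rot'],s['opening'],s['force'])
for n in("scene","top"):
    f=env.grab_frame(n);cv2.imwrite(f'pics/a_{n}.png',f['image']);print(n,f['position'],f['orientation'],f['fx'],f['cx'],f['cy'],[k for k in f])
    for t in("stop_top","dial_tip"):
        for r in env.search_frame(f,t)[:3]:print(t,np.round(r['xyz'],4),r['score'])
E
```

```text
0.0 [0.1549187  0.60488406 0.22148446] [-8.98783776e+01  5.49854751e-03  1.65620828e+02] 1.001823911352525 [0.70196018 0.53652527 0.16199511]
scene [ 1.30682744 -0.18456389  0.64916747] [54.97176821 -0.68158164 75.05443907] 448.2818502843024 254.84857878442503 188.5481575157042 ['image', 'fx', 'fy', 'cx', 'cy', 'position', 'orientation', 'shot']
stop_top [ 0.4881 -0.2231  0.0997] 0.79
dial_tip [0.6394 0.2239 0.0728] 0.66
top [0.45959599 0.0080895  0.89595147] [  7.23385017  -1.48329975 -90.53377441] 369.04334954532663 257.48428226955826 184.28890004542666 ['image', 'fx', 'fy', 'cx', 'cy', 'position', 'orientation', 'shot']
stop_top [ 0.4751 -0.2129  0.1025] 0.53
dial_tip [0.6301 0.2307 0.0746] 0.71
```

View pics/a_scene.png

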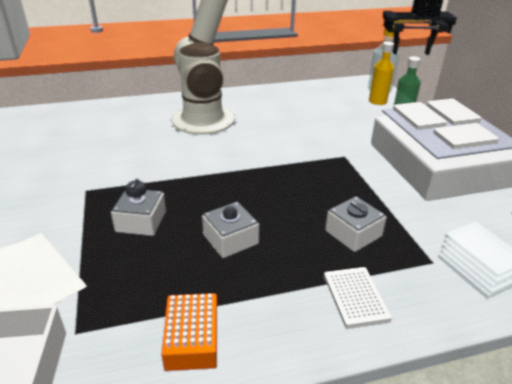

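View pics/a_top.png

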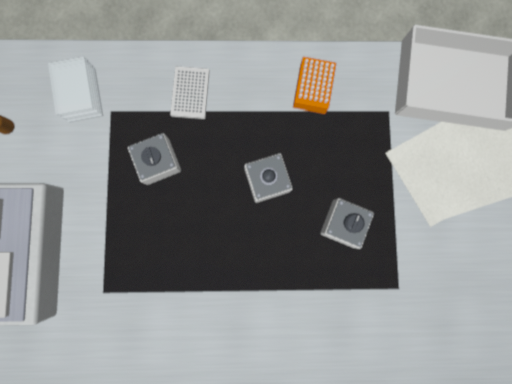

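The stop is the left box in the scene view (head at about 138,187). In the top view it's the right-hand box, with the rib at about (355,222). The dial is at (151,156) in the top view and the dome is in the middle. The detector agrees, so I'll refine with the wrist camera.

```bash
cat > h.py <<'E'
from workcell import env
import cv2,numpy as np
from scipy.spatial.transform import Rotation as Ro
def ray(f,u,v,z):
    d=np.array([(u-f['cx'])/f['fx'],-(v-f['cy'])/f['fy'],-1])
    R=Ro.from_euler('xyz',f['orientation'],degrees=True).as_matrix()
    d=R@d;p=np.array(f['position']);return p+d*(z-p[2])/d[2]
def meas(f,n):
    for r in env.search_frame(f,'stop_top')[:2]:print(n,'search',np.round(r['xyz'],4),r['score'])
    for r in env.trace(f,'stop_top')[:1]:
        m=r['mask'].astype(np.uint8);v,u=np.nonzero(m);print(n,'mask',u.mean(),v.mean(),m.sum(),u.min(),u.max(),v.min(),v.max(),r['score'])
        print('  ray z.1',np.round(ray(f,u.mean(),v.mean(),.1),4))
        return m
E
python3 - <<'E'
from h import *
f=env.grab_frame('top');meas(f,'top')
for y in (150,120,180,165):
    print(y,env.inverse_kinematics([.478,-.215,.2],[-90,0,y]))
env.goto([.43,-.215,.25],[-90,0,165])
s=env.read_state();print(s['clock'],s['position'],s['joint_positions'])
f=env.grab_frame('wrist');cv2.imwrite('pics/w1.png',f['image']);print(f['position'],f['orientation']);m=meas(f,'wrist')
f=env.grab_frame('scene');meas(f,'scene')
E
```

```text
top search [ 0.4757 -0.2121  0.0987] 0.57
top mask 353.60625 223.05 320 344 364 214 232 0.64
  ray z.1 [ 0.4748 -0.2204  0.1   ]
150 [-6.46635067e+00  1.32969901e+01 -1.56100019e+01  2.54444375e-14
 -6.10930080e+01  6.64663507e+01]
120 [-6.46635067e+00  1.32969901e+01 -1.56100019e+01  2.54444375e-14
 -6.10930080e+01  3.64663507e+01]
180 [-6.46635067e+00  1.32969901e+01 -1.56100019e+01  2.54444375e-14
 -6.10930080e+01  9.64663507e+01]
165 [-6.46635067e+00  1.32969901e+01 -1.56100019e+01  2.54444375e-14
 -6.10930080e+01  8.14663507e+01]
3.4833 [ 0.43036559 -0.21455454  0.24994777] [-7.09188700e+00  6.65727712e+00 -1.64106743e+01 -4.11936082e-03
 -6.69312062e+01  8.21465533e+01]
[ 0.49583651 -0.23355619  0.41310487] [-1.45216638e+01  5.82751026e-03 -1.05003914e+02]
wrist search [ 0.4745 -0.2199  0.1017] 0.75
wrist mask 248.1964175416924 133.35824583075973 1619 226 270 111 155 0.82
  ray z.1 [ 0.4766 -0.2238  0.1   ]
scene search [ 0.4874 -0.2229  0.1   ] 0.74
scene mask 134.49484536082474 188.73539518900344 291 125 145 180 197 0.61
  ray z.1 [ 0.4905 -0.2242  0.1   ]
```

```bash
python3 -c "
import cv2
i=cv2.imread('pics/w1.png');cv2.imwrite('pics/w1z.png',cv2.resize(i[80:230,150:350],None,fx=4,fy=4,interpolation=cv2.INTER_CUBIC))
i=cv2.imread('pics/a_scene.png');cv2.imwrite('pics/s1z.png',cv2.resize(i[160:250,90:190],None,fx=6,fy=6,interpolation=cv2.INTER_CUBIC))"
```

```text
(no output)
```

View pics/w1z.png

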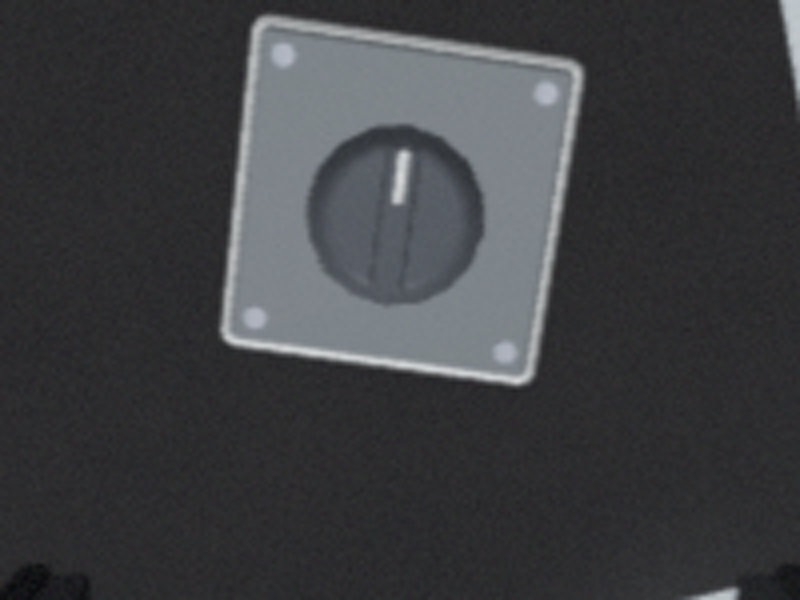

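View pics/s1z.png

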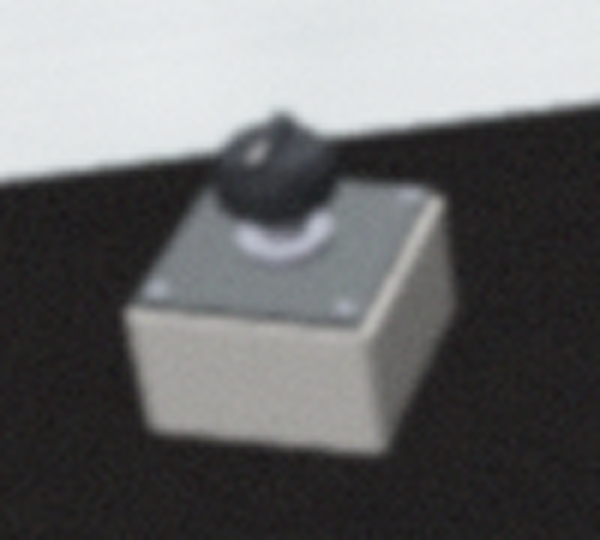

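Run:
```python
from h import *
f=env.grab_frame('wrist')
for a,b in((262,15),(582,62),(530,385),(222,342),(399,201)): print(ray(f,150+a/4,80+b/4,.06).round(4))
print(ray(f,248.2,133.4,.097).round(4))
f=env.grab_frame('scene');print(ray(f,90+275/6,160+115/6,.107).round(4),ray(f,134.5,188.7,.09).round(4))
f=env.grab_frame('top');print('top',ray(f,353.6,223,.097).round(4))
```

```text
[ 0.5322 -0.2032  0.06  ]
[ 0.499  -0.2815  0.06  ]
[ 0.418  -0.2476  0.06  ]
[ 0.4521 -0.1675  0.06  ]
[ 0.4767 -0.2253  0.06  ]
[ 0.4761 -0.224   0.097 ]
[ 0.4649 -0.2192  0.107 ] [ 0.4755 -0.2249  0.09  ]
top [ 0.475  -0.2213  0.097 ]
```

The estimates agree on a head centre of (0.476, -0.224), and the box side comes out at about 86 mm against the 90 mm given. Next I'll press.

Run:
```python
from h import *
P=[.476,-.224]
env.gripper_to(0.0)
env.goto(P+[.14],[-90,0,180])
env.move_straight(P+[.112],rate=.08)
s=env.read_state();print(s['clock'],s['position'],s['force'])
r=env.move_straight(P+[.0955],rate=.03,force_limit=15)
s=env.read_state();print(r,s['clock'],s['position'],s['force'])
env.dwell(.3)
s=env.read_state();print(s['clock'],s['position'],s['force'])
env.move_straight(P+[.16],rate=.1)
f=env.grab_frame('scene');cv2.imwrite('pics/s2z.png',cv2.resize(f['image'][140:250,80:200],None,fx=5,fy=5,interpolation=cv2.INTER_CUBIC))
f=env.grab_frame('wrist');m=meas(f,'wrist');cv2.imwrite('pics/w2.png',f['image'])
print(env.read_state()['clock'])
```

```text
6.5083 [ 0.4763927  -0.22415655  0.11293783] [-0.44678899 -0.01961289  0.93873746]
True 7.05 [ 0.47687585 -0.22425059  0.09734754] [-1.36275989  2.19225485  5.57769048]
7.35 [ 0.47687443 -0.22429333  0.09738188] [-0.94378403  1.71592591  5.59064175]
wrist search [ 0.4839 -0.2205  0.099 ] 0.66
wrist mask 250.8602564102564 198.13119658119658 2340 223 279 172 223 0.83
  ray z.1 [ 0.4821 -0.2238  0.1   ]
8.325
```

View pics/s2z.png

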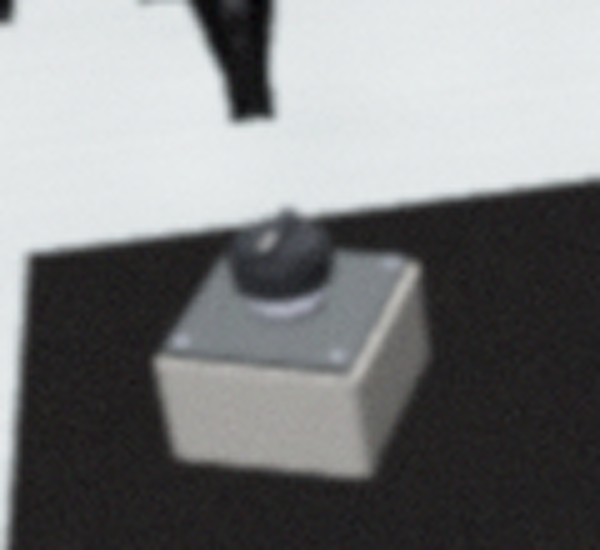

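View pics/w2.png

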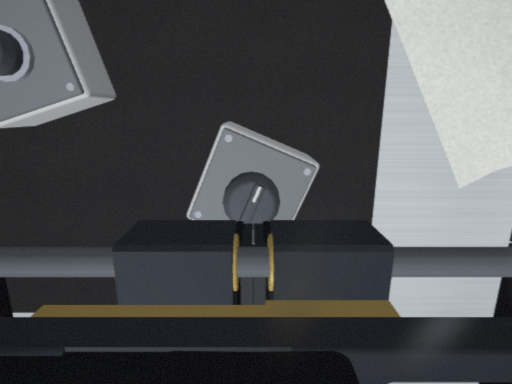

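The scene view shows the head sitting low: the stem gap is gone and the collar is half hidden. The catch has held. Next I'll grip and twist.

Run:
```python
from h import *
P=[.476,-.224]
env.gripper_to(1.0)
r=env.move_straight(P+[.065],rate=.06,force_limit=8)
s=env.read_state();print(r,s['clock'],s['position'],s['force'])
if r: raise SystemExit
env.gripper_to(0.0,grasp_force=12)
s=env.read_state();print(s['clock'],s['position'],s['opening'],s['opening']*87,s['force'],s['wrist_torque'])
f=env.grab_frame('scene');cv2.imwrite('pics/s3z.png',cv2.resize(f['image'][140:250,80:200],None,fx=5,fy=5,interpolation=cv2.INTER_CUBIC))
```

```text
False 11.575 [ 0.47630527 -0.22405572  0.06538129] [-1.1216394  -0.93720902 -0.2022617 ]
12.375 [ 0.47595981 -0.22272371  0.06488721] 0.5014558332096944 43.626657489243414 [-0.02010753  6.15918264  1.40381095] [ 1.79911345 -0.00715804 -0.02278542]
```

View pics/s3z.png

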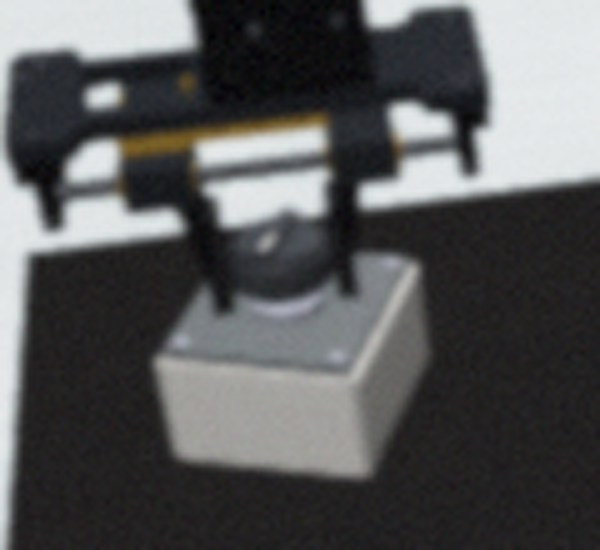

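The grip is at 43.6 mm, which is the full head diameter. There's a 6 N sideways load, so the head lies slightly towards +y. I'll shift by 2 mm and twist.

Run:
```python
from h import *
P=[.476,-.222]
z=.065
env.move_straight(P+[z],rate=.02)
s=env.read_state();print(s['clock'],s['position'],s['force'],s['wrist_torque'])
for y in (155,130,109):
    env.goto(P+[z],[-90,0,y])
    s=env.read_state();print(y,s['clock'],s['position'],s['tool_rot'],s['opening'],s['force'],s['wrist_torque'])
env.dwell(.2)
f=env.grab_frame('scene');cv2.imwrite('pics/s4z.png',cv2.resize(f['image'][140:250,80:200],None,fx=5,fy=5,interpolation=cv2.INTER_CUBIC))
```

```text
12.675 [ 0.47594421 -0.22251198  0.06504914] [ 0.10525986 -3.86172747 -0.59367211] [-1.03538837  0.09748993 -0.0418431 ]
155 13.175 [ 0.47597284 -0.22227745  0.06511509] [-8.99824374e+01  8.10340388e-03  1.55128680e+02] 0.5013436428995166 [-0.56411967 -4.04931857  1.36680028] [-0.89096755  0.1667194   0.00133976]
130 13.675 [ 0.47610252 -0.22208299  0.0652491 ] [-9.00065344e+01  1.95354639e-02  1.30184946e+02] 0.4961702329883272 [-0.43152418 -2.10054709  2.47995084] [-0.62535893  0.21693834  0.01843172]
109 14.1167 [ 0.47625862 -0.22200875  0.06515255] [-9.00297390e+01  1.66982337e-02  1.09226217e+02] 0.500677396890778 [ 0.27340025 -2.10245304  1.41224689] [-0.47230548  0.02565499  0.02052997]
```

View pics/s4z.png

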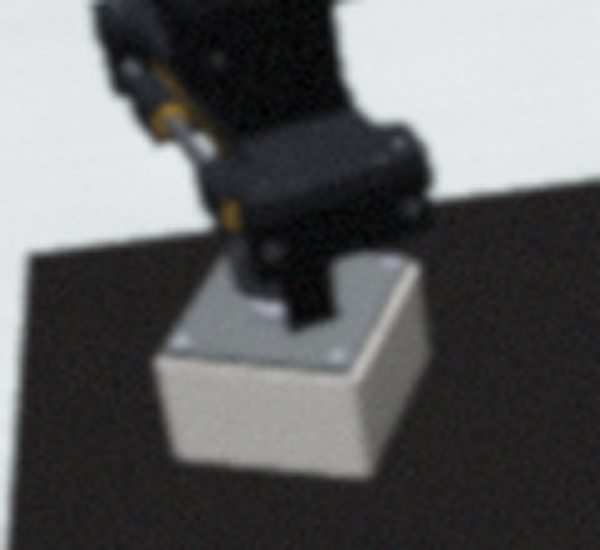

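The gripper has turned 71° clockwise with the head still held. I'll release, back off and check.

Run:
```python
from h import *
P=[.476,-.222]
env.gripper_to(1.0)
env.dwell(.3)
env.move_straight(P+[.2],rate=.1)
env.goto([.40,-.215,.27],[-90,0,165])
f=env.grab_frame('scene');cv2.imwrite('pics/s5z.png',cv2.resize(f['image'][140:250,80:200],None,fx=5,fy=5,interpolation=cv2.INTER_CUBIC))
for r in env.search_frame(f,'dial_tip')[:1]:print(r)
f=env.grab_frame('wrist');m=meas(f,'wrist');cv2.imwrite('pics/w5.png',f['image'])
s=env.read_state();print(s['clock'],s['position'],s['force'])
```

```text
{'xyz': [0.6397, 0.2269, 0.0712], 'score': 0.83}
wrist search [ 0.475  -0.22    0.1018] 0.7
wrist mask 240.1768292682927 102.36178861788618 1476 219 261 81 123 0.74
  ray z.1 [ 0.4765 -0.2239  0.1   ]
18.3333 [ 0.40013156 -0.21498835  0.26948049] [-0.49114805 -0.01575405 -0.83549146]
```

View pics/s5z.png

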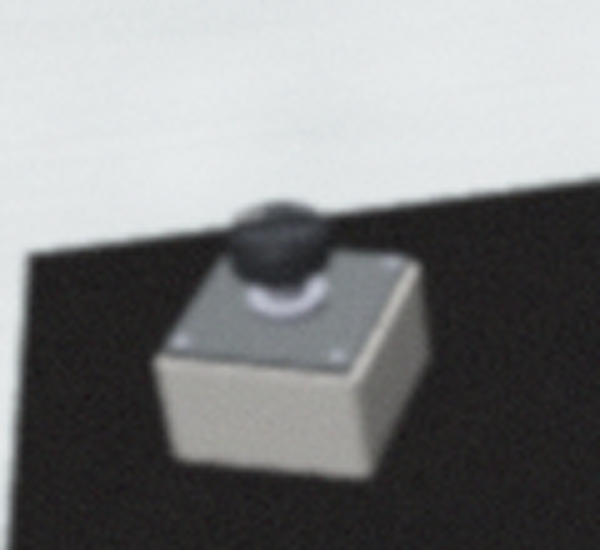

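View pics/w5.png

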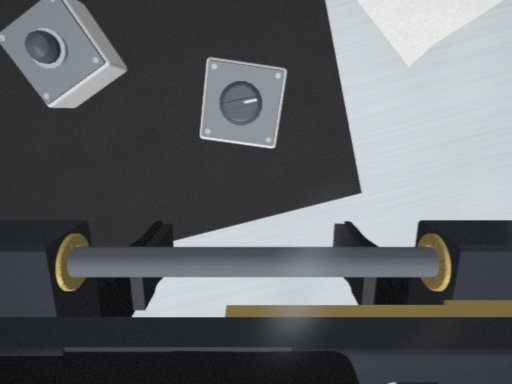

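The head is twisted about 70° clockwise: the rib mark in the wrist view went from pointing up to pointing right at (250,101). The collar is visible again. I'll compare the head's height in pixels with the start picture.

Run:
```python
from h import *
a=cv2.imread('pics/a_scene.png');f=env.grab_frame('scene');b=f['image']
cv2.imwrite('pics/cmp.png',np.hstack([cv2.resize(i[165:225,100:180],None,fx=5,fy=5,interpolation=cv2.INTER_CUBIC) for i in(a,b)]))
for u in (132,134,136,138,140):print(u,a[178:216,u].mean(1).astype(int).tolist(),'\n   ',b[178:216,u].mean(1).astype(int).tolist())
d=cv2.absdiff(a,b).max(2)
print('dial diff',d[190:250,320:390].max(),d[190:250,320:390].mean())
```

```text
132 [229, 219, 183, 127, 92, 97, 119, 139, 127, 89, 59, 58, 58, 58, 53, 46, 46, 49, 63, 111, 159, 184, 189, 182, 153, 133, 124, 131, 130, 129, 131, 132, 128, 120, 115, 134, 161, 169] 
    [228, 220, 187, 144, 117, 98, 70, 64, 74, 78, 70, 63, 55, 56, 50, 45, 46, 44, 62, 107, 161, 186, 193, 182, 153, 130, 124, 128, 132, 130, 132, 128, 130, 122, 113, 133, 167, 170]
134 [216, 191, 144, 102, 87, 97, 107, 95, 81, 65, 60, 58, 59, 55, 50, 44, 43, 44, 49, 73, 118, 148, 175, 183, 169, 142, 125, 127, 132, 131, 132, 131, 131, 123, 110, 131, 166, 171] 
    [227, 213, 165, 110, 87, 74, 61, 67, 75, 74, 71, 69, 65, 62, 54, 44, 43, 43, 49, 75, 115, 147, 175, 185, 169, 139, 123, 127, 130, 131, 132, 127, 129, 126, 109, 133, 167, 172]
136 [184, 130, 95, 75, 69, 66, 66, 70, 74, 72, 67, 58, 60, 52, 48, 42, 42, 43, 48, 71, 101, 136, 159, 181, 174, 146, 126, 128, 132, 131, 131, 127, 130, 123, 107, 126, 163, 171] 
    [227, 209, 151, 97, 76, 67, 58, 70, 76, 75, 70, 63, 58, 53, 50, 44, 41, 41, 48, 70, 105, 131, 161, 183, 174, 144, 126, 124, 130, 131, 131, 133, 126, 124, 111, 127, 163, 173]
138 [196, 153, 103, 76, 69, 74, 77, 81, 81, 77, 65, 59, 50, 44, 46, 37, 45, 40, 54, 73, 103, 130, 166, 181, 161, 134, 120, 128, 132, 130, 129, 129, 132, 124, 117, 126, 157, 169] 
    [225, 210, 165, 106, 81, 63, 58, 73, 76, 72, 62, 59, 47, 47, 41, 40, 41, 39, 51, 73, 101, 133, 168, 179, 162, 134, 122, 126, 128, 133, 133, 131, 129, 127, 119, 125, 160, 170]
140 [224, 212, 179, 126, 89, 83, 79, 82, 77, 65, 58, 48, 45, 42, 38, 36, 41, 52, 73, 105, 129, 163, 181, 176, 142, 120, 119, 126, 129, 132, 128, 132, 132, 129, 121, 121, 144, 164] 
    [227, 220, 187, 133, 90, 63, 60, 74, 78, 66, 61, 49, 47, 40, 39, 39, 42, 48, 76, 104, 132, 162, 182, 175, 141, 120, 119, 130, 135, 133, 132, 134, 132, 128, 117, 119, 144, 165]
dial diff 13 3.4626190476190475
```

View pics/cmp.png

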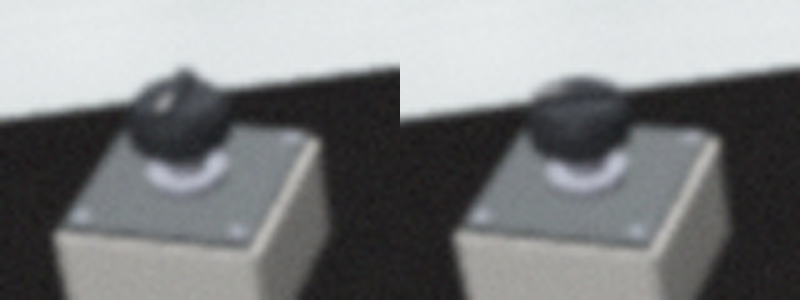

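The head's lower edge is at the same pixel rows as at the start, so it is fully up. The dial region differs only by image noise.

```bash
python3 -c "
from workcell import env
env.close_job();print(env.read_state()['clock'])"
```

```text
the job is handed in; nothing more can be done
the job is handed in; nothing more can be done
```

I pressed the mushroom stop to its end, and it stayed down. I then gripped the head at 12 N, turned the gripper 71° clockwise, let go and backed well away. I handed the job in at about 18.4 s, and `close_job` reports no verdict.

**Last checks:**
- **Head up:** its lower edge and the collar sit at the same pixels as in the start picture, so it is fully up.
- **Twist:** the rib mark in the wrist picture shows a turn of roughly 70°, matching the gripper.
- **Dial:** that part of the picture differs from the start only by noise.
- **Contact:** the gripper was open at z = 0.27 m, touching nothing.

**Disagreements and limits:**
- **Head position:** position estimates differed by a few mm, with single readings up to about 15 mm off. I used the wrist-camera value.
- **Sideways load:** gripping pushed the head sideways with about 6 N. A shift of about 2 mm towards the head overshot slightly and left about 4 N the other way, falling to about 2 N by the end of the twist.
- **Joint values:** I inferred these from pictures and the arm's position, not from direct readings.

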